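Charge the circulator tank with cold blocks from the jug

ROBOT

A 6-joint arm with a two-finger parallel gripper is mounted at the origin on the work surface. World frame = base frame: x ahead of the robot, y to its left, z up, the work surface at z = 0. Lengths are in m, angles in degrees, forces in N, time in s.
With the tool pointing down it reaches from about 0.325 to 1 m from the base axis. Payload 5.1 kg.
Tool frame: the origin (TCP) lies at the centre of the arm's flange, where the gripper is bolted on; the fingertips stand 173 mm ahead of it and the grasp point (between the pads) lies 155 mm ahead of it; z points along the fingers, y is the direction in which the jaws open and shut (so a half turn about z gives the same grasp; the last joint's range is limited). The gripper opens to 85 mm and grips with 20 to 120 N. Pads are 22 mm wide; open, the fingers measure 114 mm over their backs; the gripper's body (76 mm by 85 mm) begins 54 mm behind the grasp point. The pads swing forward as they close: fully open they stand 13 mm farther back than shut.
Start: joints at [-72.915, 7.093, 94.555, -0, 78.352, -4.733], TCP at [0.242, -0.603, 0.405] pointing down, gripper open.
Joint ranges: [-149.61, 149.61], [-58.7, 133.49], [1.44, 155.28], [-77.14, 257.14], [18.33, 153.61], [-166.67, 166.67]. Speed limits (degrees/s): [147.25, 147.25, 180, 180, 180, 180].

INTERFACE

Orientations are given as [roll, pitch, yaw] about the fixed x, y, z axes, in that order (R = Rz(yaw) Ry(pitch) Rx(roll)).
In Python, from plant import r gives the robot as it stands. The module is installed in compiled form; this text tells all that it offers.
- The arm moves only by the tool move_arm, never from a script. Its argument "steps" is text: rows parted by semicolons, each of 5 numbers parted by spaces: the opening in per cent of the stroke, from 0 (shut) to 100 (fully open), then the shift along the tool's x, y, z in mm, then the turn about the tool's z in degrees. In form: claw dx dy dz roll; .... A call has 1 to 5 rows; each row is the pose to reach, as a shift and turn from the pose measured when the call began, along the tool's axes at that moment; what a row does not reach only later rows make up. A row lasts 1/8 s, in which the tool goes at most 62.5 mm and 10.7 degrees, less where a joint would pass 70% of its speed; a pose out of reach is approached as far as the arm can. A call with a gripper value outside its range is refused whole. The fingers move at their own pace and stop on an object; the grip force is fixed at half the most. Time passes only in rows, so rows that repeat a pose let the fingers close. It gives the time, the measured TCP pose, the force and the opening at its end, in the units of the state.
- r.state(): the state, without advancing time (a new reading comes with each control period).
- r.read_camera(name): name is "scene" or "top" or "wrist"; returns a dict with "frame" (480x640x3 uint8, blue, green, red), "depth" (480x640 float32, m along the optical axis (not along the pixel's ray), 0 where there is no reading), "camera_matrix" (3x3 intrinsics, pixels), "world_from_camera" (4x4, takes a point from camera to world coordinates). Camera axes: x right, y down, z forward; pixel columns grow to the right and rows downward; lengths in m; the calibration is good to about 2 mm. The wrist camera is an equidistant fisheye: a pixel r from the principal point sees the ray r / f radians off the axis. A picture is of the moment at which its call begins.
- r.job_done(): hands the job in, once; it reports no verdict.
Trained networks look in a picture, given as the dict that the camera call returned (one of the last four; its "shot" number tells which), for a name from the list of things; names that differ only in an ending like _2 or _b are one class to them, and where a whole thing is asked for, a point or a joint stands for the part that bears it (a point fixed in the world has none). Each returns a list of dicts, best first, with "conf" (0 to 1); they miss things now and then, are a little off and sometimes report something else, mostly with a low value. They report only what shows in the picture. A call takes as long as a camera call. They do not tell look-alikes from the thing itself.
- r.find_in(target, picture): "position" ([x, y, z] in m, in world coordinates, good to about 4 mm: the middle of the surface that is visible of it).
- r.silhouettes(target, picture): "mask" (480x640 bool, what is visible of it).
The state is a dict: "t": time; "joint_positions": joint angles; "qd": joint speeds; "effort": joint torques, N m; "ee_pos": TCP position; "tool_rot": TCP orientation; "ft_force": force on the tool from outside, world axes, zero at the start; "wrist_torque": the same for the moment, N m; "finger_gap": opening from 0.0 (shut) to 1.0 (fully open).
Only numpy, scipy, OpenCV 4.12 (cv2) and the standard library are available. Lean on these libraries where they do the work, as an engineer would, in place of code of your own. Each camera call takes 0.05 s, during which the arm holds its last target. There are 200 camera calls.

TASK

Lift the steel jug of cold blocks out of its insulated box without losing any, and stand it upright on the open counter. Then take it by its handle and tip all five blocks into the circulator's open tank, and stand the empty jug upright on the counter again. Set the jug down rather than dropping it, and leave the tank lid, the roll of tape and the little pot of connectors where they are.

Things in the scene. Friction and masses are not known exactly. Their poses are not given: they have to be found in the camera images.
- circulator: Water circulator, fixed to the counter: brushed-steel housing 320 (x) x 260 (y) x 130 mm high with a sloped control panel along its -x end (panel falls from 130 mm high at x = -95 mm to 50 mm at x = -155 mm; housing ends at x = -160 mm). Its open, empty tank takes up the +x part (see tank_mouth). Two steel hose spouts stick out 20 mm from its +x end, 70 mm up, with hoses bending down to the counter. Origin: centre of the underside. x is its long axis.
- tank_mouth (a point): Centre of the tank's rectangular mouth, level with the housing's flat top, 130 mm above the counter and 45 mm from the circulator's origin along its x. The mouth is 180 mm (along x) x 190 mm (along y), black gasket round it; straight walls, tank floor 118 mm below this point. Housing walls round the mouth are 25 mm (+x side) and 35 mm (y sides) wide. Axes as the circulator's, z up.
- cold_box: Insulated box, fixed to the counter, open on top: blue shell, white foam walls, 232 (x) x 182 (y) mm outside, walls 100 mm high, inside 200 x 150 mm with its floor 10 mm above the counter; small lug on each short side. Origin: centre of the underside. The jug stands in it at the start, its handle towards the box's +x.
- jug: Double-walled steel jug, loose, 0.4 kg empty (varies): outside diameter 104 mm at the foot, 128 mm at the rim (straight flaring sides, 5 degrees), 130 mm high, wall 9 mm thick, inside floor 10 mm up. Facets: the wall is nearly flat over 30 mm of its girth at each multiple of 30 degrees about the axis, starting from the handle. Origin: centre of the underside; z is its axis, towards the mouth; x points to the handle.
- jug_rim (a point): Centre of the jug's mouth, level with the rim, 130 mm above the jug's origin. The rim's top stands 40 mm higher than the cold box's walls while the jug is in the box.
- jug_handle: Black handle fixed to the jug's +x side: an upright flat bar 16 mm wide (jug y) x 10 mm deep (jug x) x 70 mm tall, joined to the wall by two 16 mm wide, 10 mm high arms at 43 and 103 mm up; about 30 mm finger gap between bar and wall. Its origin and axes are the jug's; see jug_grip.
- jug_grip (a point): Middle of the handle's upright bar: 94 mm from the jug's axis along jug +x and 73 mm above its underside. Axes as the jug's.
- block0: Sealed hard-plastic cold block, light blue, 28 mm cube, 24 g, smooth (slides on steel at some 14 to 19 degrees of slope). Origin: its centre. All five start in the jug, heaped no higher than 75 mm above its underside.
- block1: Sealed hard-plastic cold block, light blue, 28 mm cube, 24 g, smooth (slides on steel at some 14 to 19 degrees of slope). Origin: its centre.
- block2: Sealed hard-plastic cold block, light blue, 28 mm cube, 24 g, smooth (slides on steel at some 14 to 19 degrees of slope). Origin: its centre.
- block3: Sealed hard-plastic cold block, light blue, 28 mm cube, 24 g, smooth (slides on steel at some 14 to 19 degrees of slope). Origin: its centre.
- block4: Sealed hard-plastic cold block, light blue, 28 mm cube, 24 g, smooth (slides on steel at some 14 to 19 degrees of slope). Origin: its centre.
- tank_lid: Bystander, loose: the tank's loose cover, a smoked-black plate 200 x 210 x 6 mm with a steel knob (top 32 mm up), lying flat. Origin: centre of its underside.
- tape_roll: Bystander, loose: roll of white tape lying flat, 84 mm across, 25 mm high. Origin: centre of its underside.
- gallipot: Bystander, loose: small steel pot with spare connectors, 80 mm across, 50 mm high. Origin: centre of its underside.
Things that resemble listed ones, but are neither listed nor needed, are in the scene too. Of the things like the jug, leave any that is orange; of the rest the larger one is meant.

How it is judged (in metres and radians):
On the way, in this order (a step that is already met when the one before it is completed fails the run):
1. the jug stands upright on the counter itself, let go, out of the box, with all five blocks in it (height (world z) of jug between -0.004 and 0.006 m and angle between jug's own z axis and vertical below 0.09 rad and z of block0 in the frame of jug between 0 and 0.125 m and horizontal distance between each of block0, block1, block2, block3, block4 and jug below 0.06 m and z of block1 in the frame of jug between 0 and 0.125 m and z of block2 in the frame of jug between 0 and 0.125 m and z of block3 in the frame of jug between 0 and 0.125 m and z of block4 in the frame of jug between 0 and 0.125 m and contact force between the fingers and jug below 0.1 N and linear speed of jug below 0.03 m/s), for 0.2 s.
2. the jug, held by its handle, is tipped past 70 degrees with its rim over the tank (angle between jug's own z axis and vertical above 1.22 rad and contact force between the fingers and jug_handle above 1 N and horizontal distance between jug_rim and tank_mouth below 0.14 m and height (world z) of jug_rim above 0.12 m), for 0.1 s.
At the end, for the whole second after the job is handed in: All five blocks lie at rest inside the circulator's tank (centre of each at least 25 mm below the mouth), and the jug stands on the counter itself (underside within 6 mm of it), upright within 5 degrees, released and at rest (x of block0 in the frame of tank_mouth between -0.09 and 0.09 m and y of block0 in the frame of tank_mouth between -0.095 and 0.095 m and z of each of block0, block1, block2, block3, block4 in the frame of tank_mouth below -0.025 m and x of block1 in the frame of tank_mouth between -0.09 and 0.09 m and y of block1 in the frame of tank_mouth between -0.095 and 0.095 m and x of block2 in the frame of tank_mouth between -0.09 and 0.09 m and y of block2 in the frame of tank_mouth between -0.095 and 0.095 m and x of block3 in the frame of tank_mouth between -0.09 and 0.09 m and y of block3 in the frame of tank_mouth between -0.095 and 0.095 m and x of block4 in the frame of tank_mouth between -0.09 and 0.09 m and y of block4 in the frame of tank_mouth between -0.095 and 0.095 m and height (world z) of jug between -0.004 and 0.006 m and angle between jug's own z axis and vertical below 0.09 rad and linear speed of jug below 0.02 m/s and angular speed of jug below 0.1 rad/s and contact force between the fingers and jug below 0.1 N and linear speed of each of block0, block1, block2, block3, block4 below 0.03 m/s); the robot touches nothing.
It fails at once if the jug is dropped: it moves faster than 0.7 m/s (a free fall of 25 mm) with no finger on it (linear speed of jug above 0.7 m/s and contact force between the fingers and jug below 0.1 N).
It fails at once if the tank lid, tape roll or small pot is shifted by more than 40 mm (distance of any of tank_lid, tape_roll, gallipot from where it was at the start of the episode above 0.04 m).
It also fails if it takes over 66 s, if anything falls off the work surface, if the arm or the gripper's body presses on something with over 40 N, if the wrist force passes 120 N, or if a joint passes its speed limit or range.

## Working session

There is one attempt and no reset: what is moved stays moved. The work goes in short steps, Python scripts to look and compute and a tool call to move; the robot and the scene stay as the last step left them, time stands still between calls to the robot, and variables do not carry over. Pictures are saved under pics/ and viewed, about 8 in all and at most 12, crops included, and the job is handed in when it is done.

Besides the shell and the picture viewer there is one more tool, called after "Emit:" as name(argument=value, ...) on one line, values as JSON. move_arm: Moves the arm, as the interface text tells. Its arguments: {"type":"object","properties":{"steps":{"type":"string"}},"required":["steps"]}

```bash
mkdir -p pics; cat > h.py <<'E'
import numpy as np,cv2
from plant import r
def cloud(p):
    d=p["depth"];K=p["camera_matrix"];T=p["world_from_camera"]
    v,u=np.mgrid[:480,:640]
    X=np.stack([(u-K[0,2])/K[0,0]*d,(v-K[1,2])/K[1,1]*d,d],-1)
    W=X@T[:3,:3].T+T[:3,3]; W[d==0]=np.nan
    return W
E
python3 - <<'E'
from h import *
s=r.state();print(s["t"],s["ee_pos"],s["tool_rot"],s["finger_gap"])
P={n:r.read_camera(n) for n in("scene","top")}
for n,p in P.items():
    cv2.imwrite(f"pics/{n}0.png",p["frame"]);np.save(n+"0.npy",cloud(p))
    for t in "circulator cold_box jug jug_handle tank_lid tape_roll gallipot block0".split():
        print(n,t,[(np.round(q["position"],3).tolist(),round(q["conf"],2)) for q in r.find_in(t,p)])
E
```

```text
0.0 [ 0.241466   -0.60321064  0.40343484] [-1.79879353e+02 -1.15627495e-02  2.18165068e+01] 1.0015827674579787
scene circulator [([0.568, -0.323, 0.094], 0.67)]
scene cold_box [([0.584, 0.21, 0.07], 0.88), ([0.596, 0.254, 0.093], 0.3)]
scene jug [([0.327, 0.137, 0.071], 0.96), ([0.756, 0.38, 0.068], 0.95), ([0.519, 0.264, 0.101], 0.67), ([0.28, 0.282, 0.037], 0.56)]
scene jug_handle [([0.597, 0.258, 0.09], 0.74)]
scene tank_lid [([0.713, -0.002, 0.008], 0.96)]
scene tape_roll [([0.281, -0.297, 0.023], 0.7), ([0.563, -0.325, 0.09], 0.64), ([0.713, -0.003, 0.007], 0.33)]
scene gallipot []
scene block0 []
top circulator [([0.545, -0.325, 0.096], 0.84)]
top cold_box [([0.565, 0.241, 0.076], 0.75), ([0.522, 0.252, 0.045], 0.52), ([0.526, 0.283, 0.105], 0.22)]
top jug [([0.316, 0.155, 0.047], 0.97), ([0.523, 0.284, 0.104], 0.96), ([0.763, 0.394, 0.057], 0.96)]
top jug_handle [([0.495, 0.253, 0.046], 0.72), ([0.59, 0.256, 0.116], 0.7), ([0.723, 0.429, 0.062], 0.56), ([0.257, 0.156, 0.085], 0.43)]
top tank_lid [([0.715, -0.002, 0.005], 0.96)]
top tape_roll [([0.271, -0.294, 0.028], 0.69)]
top gallipot [([0.279, 0.291, 0.031], 0.91)]
top block0 [([0.493, 0.256, 0.046], 0.66), ([0.528, 0.25, 0.049], 0.53), ([0.506, 0.271, 0.08], 0.52), ([0.534, 0.285, 0.044], 0.51)]
```

View pics/top0.png

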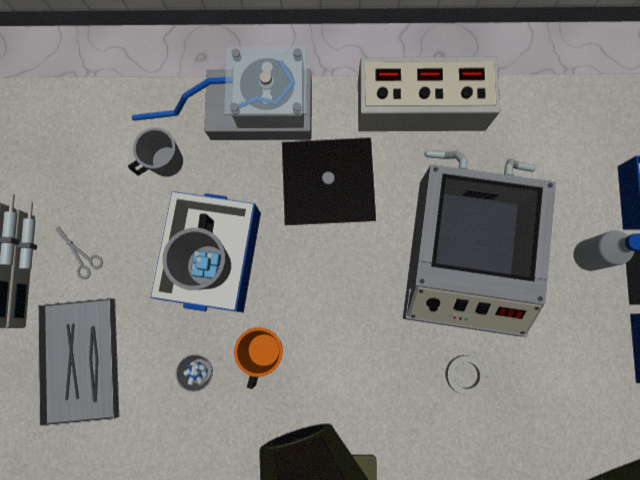

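View pics/scene0.png

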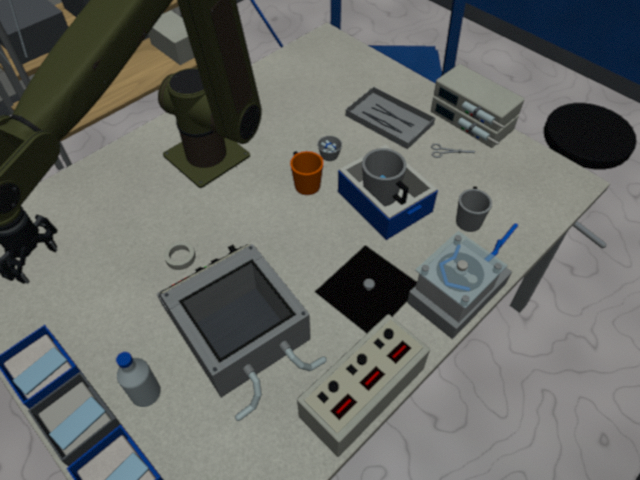

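Top view: +x is up and +y is left. The jug of blocks is in the box at about (195,258), with its handle at (205,225). The orange cup at (258,352) and the small jug at (155,148) are decoys. The circulator's mouth is at about (485,230). The counter between the box and the circulator, around (330,260), is free. Next I'll fit exact poses.

```bash
python3 - <<'E'
from h import *
from scipy.optimize import least_squares
for n in("top","scene"):
    W=np.load(n+"0.npy");x,y,z=np.moveaxis(W,-1,0)
    m=(np.hypot(x-.523,y-.284)<.12)
    q=W[m&(z>.132)&(z<.15)]
    f=least_squares(lambda p:np.hypot(q[:,0]-p[0],q[:,1]-p[1])-p[2],[.523,.284,.06],loss="soft_l1",f_scale=.003).x
    print(n,"rim",len(q),f.round(4),np.median(q[:,2]).round(4))
    d=np.hypot(x-f[0],y-f[1])
    h=W[(d>.078)&(d<.104)&(z>.1095)&(z<.13)]
    if len(h): c=np.median(h,0);print(" handle",len(h),c.round(4),np.degrees(np.arctan2(c[1]-f[1],c[0]-f[0])).round(1))
    b=W[(np.abs(x-.55)<.2)&(np.abs(y-.25)<.2)&(z>.094)&(z<.104)&(d>.075)]
    print(" box",cv2.minAreaRect((b[:,:2]*1000).astype(np.float32)),len(b))
    t=W[(np.abs(x-.55)<.25)&(np.abs(y+.33)<.2)&(z>.124)&(z<.137)]
    print(" circ top",cv2.minAreaRect((t[:,:2]*1000).astype(np.float32)),len(t),np.median(t[:,2]))
E
```

```text
top rim 883 [0.509  0.2703 0.0589] 0.1384
 handle 81 [0.5965 0.2603 0.116 ] -6.5
 box ((550.2255859375, 262.1917724609375), (445.1962585449219, 251.2190704345703), 9.539101600646973) 2524
 circ top ((558.216064453125, -321.1189270019531), (261.6566162109375, 266.9632263183594), 81.6360855102539) 8148 0.12878225724947379
scene rim 455 [0.515  0.2706 0.059 ] 0.1396
 handle 45 [0.6024 0.2585 0.1178] -7.9
 box ((549.3680419921875, 263.7908935546875), (453.27642822265625, 246.0603485107422), 11.65038013458252) 1064
 circ top ((563.7706298828125, -320.0546569824219), (261.1046447753906, 265.1079406738281), 81.4676284790039) 5295 0.13077205171156026
```

```bash
cat >> h.py <<'E'
from scipy.spatial.transform import Rotation as Ro
def to(x,y,z,yaw):
    s=r.state();R=Ro.from_euler("xyz",s["tool_rot"],degrees=True).as_matrix()
    d=R.T@(np.array([x,y,z])-s["ee_pos"])*1000
    print("t",round(s["t"],2),"pos",np.round(s["ee_pos"],4),"rot",np.round(s["tool_rot"],1),"gap",round(s["finger_gap"],3),"F",np.round(s["ft_force"],1),"J",np.round(s["joint_positions"]))
    print("shift",d.round(1),"turn",round((s["tool_rot"][2]-yaw+180)%360-180,1))
E
python3 -c "
from h import *
to(.5196,.3285,.38,-7.5)"
```

```text
t 0.9 pos [ 0.2415 -0.6034  0.4047] rot [180.    0.   21.8] gap 1.0 F [-0.1 -0.4  0.3] J [-73.   7.  95.  -0.  78.  -5.]
shift [ 604.5 -761.9   24.7] turn 29.3
```

Emit:
move_arm(steps="50 38 -48 0 5; 50 76 -95 0 10; 50 113 -143 0 15; 50 151 -190 0 20; 50 189 -238 0 29")

```text
t: 1.52
ee_pos: [0.3287, -0.3104, 0.405]
tool_rot: [180.0, -0.0, -7.5]
ft_force: [0.8, -0.0, 1.3]
finger_gap: 0.501
```

```bash
python3 -c "
from h import *
to(.5196,.3285,.36,-7.5)"
```

```text
t 1.52 pos [ 0.3287 -0.3104  0.405 ] rot [180.   -0.   -7.5] gap 0.501 F [ 0.8 -0.   1.3] J [-50. -19. 119.   0.  80.  47.]
shift [ 105.9 -658.4   44.8] turn 0.0
```

Emit:
move_arm(steps="50 10 -60 0 0; 50 20 -120 0 0; 50 30 -180 0 0; 50 40 -240 0 0; 50 50 -300 0 0")

```text
t: 2.15
ee_pos: [0.4174, -0.0175, 0.4054]
tool_rot: [180.0, -0.2, -7.5]
ft_force: [1.0, -0.9, -0.1]
finger_gap: 0.497
```

Emit:
move_arm(steps="50 12 -60 0 0; 50 24 -120 0 0; 50 36 -180 0 0; 50 46 -240 0 0; 50 54 -300 0 0")

```text
t: 2.78
ee_pos: [0.5103, 0.2751, 0.4056]
tool_rot: [180.0, -0.2, -7.5]
ft_force: [1.1, -0.8, -0.3]
finger_gap: 0.5
```

```bash
python3 - <<'E'
from h import *
to(.5196,.3285,.36,-7.5)
p=r.read_camera("top");W=cloud(p);x,y,z=np.moveaxis(W,-1,0)
cv2.imwrite("pics/w1.png",r.read_camera("wrist")["frame"])
E
```

```text
t 2.77 pos [0.5103 0.2751 0.4056] rot [180.   -0.2  -7.5] gap 0.5 F [ 1.1 -0.8 -0.3] J [ 23.  -2. 104.  -0.  78. 121.]
shift [  2.1 -54.2  45.6] turn 0.0
```

Emit:
move_arm(steps="50 2 -54 20 0; 50 2 -54 55 0; 50 2 -54 75 0; 50 2 -54 75 0")

```text
t: 3.38
ee_pos: [0.5189, 0.3296, 0.3277]
tool_rot: [179.9, 0.1, -7.3]
ft_force: [0.2, -0.4, 0.2]
finger_gap: 0.496
```

```bash
python3 - <<'E'
from h import *
to(.5196,.3285,.279,-7.5)
p=r.read_camera("wrist")
f=p["frame"]; cv2.imwrite("pics/w2.png",f); print(p["camera_matrix"],p["world_from_camera"].round(3))
E
```

```text
t 3.38 pos [0.5189 0.3296 0.3277] rot [ 1.799e+02  1.000e-01 -7.300e+00] gap 0.496 F [ 0.2 -0.4  0.2] J [ 27.   6. 103.  -0.  71. 125.]
shift [ 0.9  0.9 48.7] turn 0.2
[[371.64829954   0.         324.22281255]
 [  0.         371.64829954 240.78960201]
 [  0.           0.           1.        ]] [[-0.127 -0.954 -0.271  0.587]
 [-0.992  0.122  0.033  0.321]
 [ 0.002  0.273 -0.962  0.297]
 [ 0.     0.     0.     1.   ]]
```

View pics/w2.png

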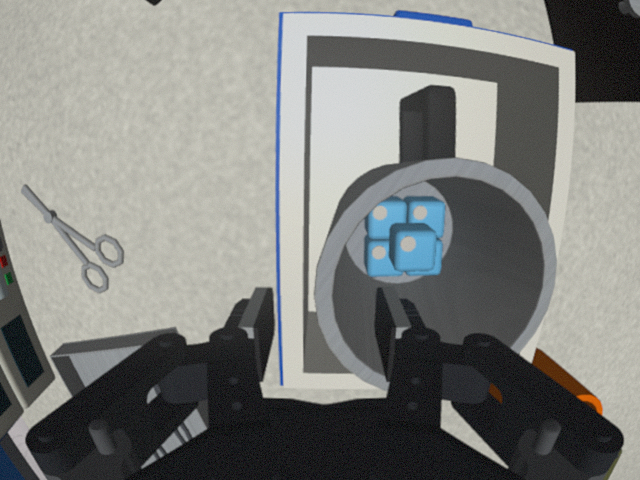

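The wrist view shows the fingers, at (262,320) and (390,320), straddling the rim's left wall at (320,290). The handle is straight up at (428,120), and the blocks lie low in the jug. I'll descend and close.

Emit:
move_arm(steps="50 2 0 25 0; 50 2 0 48 0; 0 2 0 48 0; 0 2 0 48 0; 0 2 0 48 0")

```text
t: 4.05
ee_pos: [0.522, 0.329, 0.2841]
tool_rot: [179.9, -0.2, -7.2]
ft_force: [-1.4, -3.9, 5.5]
finger_gap: 0.11
```

Emit:
move_arm(steps="0 0 0 0 0; 0 0 0 -3 0; 0 0 0 -8 0; 0 0 0 -15 0; 0 0 0 -20 0")

```text
t: 4.68
ee_pos: [0.5218, 0.3295, 0.3039]
tool_rot: [180.0, -0.2, -7.3]
ft_force: [0.1, 0.4, -5.6]
finger_gap: 0.096
```

```bash
python3 - <<'E'
from h import *
to(.5196,.3285,.42,-7.5)
E
```

```text
t 4.67 pos [0.5218 0.3295 0.3039] rot [180.   -0.2  -7.3] gap 0.096 F [ 0.1  0.4 -5.6] J [ 27.   8. 104.  -0.  68. 125.]
shift [  -1.7    1.3 -116.1] turn 0.2
```

Emit:
move_arm(steps="0 0 0 -25 0; 0 0 0 -50 0; 0 0 0 -75 0; 0 0 0 -100 0; 0 0 0 -120 0")

```text
t: 5.3
ee_pos: [0.5214, 0.3299, 0.4248]
tool_rot: [-179.9, -0.2, -7.2]
ft_force: [1.1, 0.2, -5.6]
finger_gap: 0.092
```

```bash
python3 - <<'E'
from h import *
to(.42,-.05,.42,81.5)
p=r.read_camera("scene")
cv2.imwrite("pics/s3.png",p["frame"][100:300,280:520])
E
```

```text
t 5.3 pos [0.5214 0.3299 0.4248] rot [-179.9   -0.2   -7.2] gap 0.092 F [ 1.1  0.2 -5.6] J [ 27.   2.  98.  -0.  80. 125.]
shift [-52.7 389.6   4.2] turn -88.7
```

View pics/s3.png

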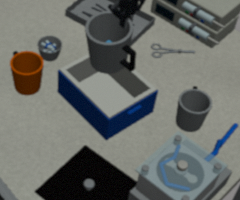

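The jug is out of the box and upright, with blocks visible inside. I'll carry it to the open counter and turn the handle towards +y.

Emit:
move_arm(steps="0 -5 30 0 -5; 0 -10 70 0 -13; 0 -15 115 0 -22; 0 -20 160 0 -31; 0 -25 205 0 -40")

```text
t: 5.98
ee_pos: [0.4704, 0.1287, 0.4266]
tool_rot: [179.9, -0.4, 33.1]
ft_force: [0.3, -0.7, -5.0]
finger_gap: 0.091
```

```bash
python3 - <<'E'
from h import *
to(.422,-.041,.42,81.5)
E
```

```text
t 5.97 pos [0.4704 0.1287 0.4266] rot [179.9  -0.4  33.1] gap 0.091 F [ 0.3 -0.7 -5. ] J [  9. -15. 113.   0.  81.  66.]
shift [-133.2  115.8    5.8] turn -48.4
```

Emit:
move_arm(steps="0 -27 23 0 -10; 0 -53 46 0 -19; 0 -80 70 0 -29; 0 -107 93 0 -38; 0 -133 116 0 -48")

```text
t: 6.6
ee_pos: [0.4214, -0.0421, 0.425]
tool_rot: [179.8, -0.2, 81.4]
ft_force: [0.2, 0.7, -5.6]
finger_gap: 0.094
```

```bash
python3 - <<'E'
from h import *
to(.422,-.041,.30,81.5)
E
```

```text
t 6.6 pos [ 0.4214 -0.0421  0.425 ] rot [179.8  -0.2  81.4] gap 0.094 F [ 0.2  0.7 -5.6] J [-13. -24. 120.   0.  84.  -4.]
shift [  0.7  -0.2 125. ] turn -0.1
```

Emit:
move_arm(steps="0 0 0 35 0; 0 0 0 75 0; 0 0 0 110 0; 0 0 0 132 0; 0 0 0 143 0")

```text
t: 7.22
ee_pos: [0.4209, -0.0413, 0.2822]
tool_rot: [-179.6, -0.2, 81.4]
ft_force: [-34.3, 6.8, 51.2]
finger_gap: 0.094
```

Emit:
move_arm(steps="0 0 0 2 0; 0 0 0 4 0; 0 0 0 6 0; 0 0 0 8 0; 0 0 0 9 0")

```text
t: 7.85
ee_pos: [0.4221, -0.0413, 0.2825]
tool_rot: [-179.4, -0.2, 81.5]
ft_force: [-36.2, 7.2, 52.8]
finger_gap: 0.099
```

Emit:
move_arm(steps="0 0 0 -1 0; 0 0 0 -2 0; 12 0 0 -2 0; 30 0 0 -2 0; 50 0 0 -2 0")

```text
t: 8.48
ee_pos: [0.4222, -0.0414, 0.2844]
tool_rot: [-179.4, -0.2, 81.5]
ft_force: [0.4, 0.7, -0.4]
finger_gap: 0.491
```

Emit:
move_arm(steps="50 0 0 0 0; 50 0 0 -30 0; 50 0 0 -70 0; 50 0 0 -110 0; 50 0 0 -130 0")

```text
t: 9.1
ee_pos: [0.4239, -0.0421, 0.4172]
tool_rot: [-179.7, -0.2, 81.5]
ft_force: [0.2, -0.0, -0.5]
finger_gap: 0.501
```

```bash
cat > jug.py <<'E'
from h import *
from scipy.optimize import least_squares
def jug(x0,y0,h=.13):
    for n in("top","scene"):
        p=r.read_camera(n);W=cloud(p);x,y,z=np.moveaxis(W,-1,0)
        q=W[(np.hypot(x-x0,y-y0)<.11)&(z>h-.01)&(z<h+.008)]
        if len(q)<50: print(n,"few",len(q));continue
        f=least_squares(lambda p:np.hypot(q[:,0]-p[0],q[:,1]-p[1])-p[2],[x0,y0,.06],loss="soft_l1",f_scale=.003).x
        A=np.c_[q[:,:2]-f[:2],np.ones(len(q))];s=np.linalg.lstsq(A,q[:,2],rcond=None)[0]
        d=np.hypot(x-f[0],y-f[1]);hh=W[(d>.08)&(d<.104)&(z>h-.03)&(z<h-.015)]
        c=np.median(hh,0) if len(hh) else f*np.nan
        print(n,len(q),"centre",f.round(4),"rimz",s.round(3),"handle",c.round(4),len(hh),np.degrees(np.arctan2(c[1]-f[1],c[0]-f[0])).round(1))
        cv2.imwrite(f"pics/j_{n}_{round(r.state()['t']*100)}.png",p["frame"])
E
python3 - <<'E'
from jug import *
to(.43,-.05,.30,81.5); jug(.48,-.05)
E
```

```text
t 9.1 pos [ 0.4239 -0.0421  0.4172] rot [-179.7   -0.2   81.5] gap 0.501 F [ 0.2 -0.  -0.5] J [-13. -23. 121.   0.  83.  -4.]
shift [ -7.2   7.9 117.2] turn -0.0
top few 33
scene 551 centre [ 0.469  -0.0503  0.0589] rimz [ 0.003 -0.002  0.129] handle [0.4825 0.0378 0.108 ] 41 81.3
```

```bash
python3 - <<'E'
from h import *
to(.4815,.0425,.30,81.5);to(.4815,.0425,.239,81.5)
E
```

```text
t 9.2 pos [ 0.424  -0.0422  0.4169] rot [-179.7   -0.2   81.5] gap 0.498 F [-0.3  0.3 -0.1] J [-13. -23. 121.   0.  83.  -4.]
shift [ 91.9  44.9 116.9] turn -0.0
t 9.2 pos [ 0.424  -0.0422  0.4169] rot [-179.7   -0.2   81.5] gap 0.498 F [-0.3  0.3 -0.1] J [-13. -23. 121.   0.  83.  -4.]
shift [ 91.7  45.3 177.9] turn -0.0
```

Emit:
move_arm(steps="50 46 22 10 0; 50 92 45 40 0; 50 92 45 67 0; 50 92 45 67 0")

```text
t: 9.7
ee_pos: [0.4806, 0.0429, 0.345]
tool_rot: [-179.2, -0.1, 81.5]
ft_force: [-0.2, 0.2, -0.1]
finger_gap: 0.505
```

```bash
python3 - <<'E'
from h import *
to(.4815,.0425,.239,81.5)
p=r.read_camera("wrist");cv2.imwrite("pics/w4.png",p["frame"])
for t in("jug_grip","jug_handle","block0"):print(t,[(np.round(q["position"],3).tolist(),round(q["conf"],2)) for q in r.find_in(t,p)])
E
```

```text
t 9.7 pos [0.4806 0.0429 0.345 ] rot [-1.792e+02 -1.000e-01  8.150e+01] gap 0.505 F [-0.2  0.2 -0.1] J [ -1. -12. 119.   0.  74.   7.]
shift [ -0.4   2.5 106. ] turn 0.0
jug_grip [([0.47, -0.001, 0.078], 0.55), ([0.459, -0.057, 0.062], 0.55)]
jug_handle [([0.477, 0.037, 0.108], 0.68), ([0.258, 0.162, 0.083], 0.41)]
block0 [([0.461, -0.056, 0.065], 0.82), ([0.478, -0.069, 0.038], 0.68), ([0.44, -0.057, 0.041], 0.55), ([0.47, -0.056, 0.039], 0.48)]
```

View pics/w4.png

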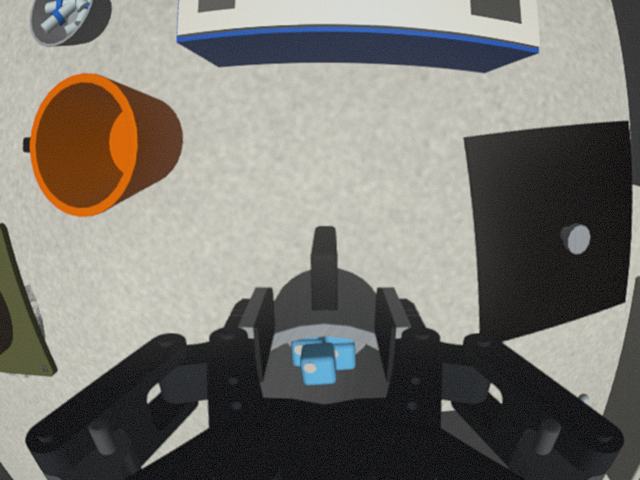

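The handle at (323,270) is centred between the fingers and the blocks are still in the jug at (318,365). I'll descend over the bar and grip.

Emit:
move_arm(steps="50 0 1 35 0; 50 0 1 70 0; 50 0 1 105 0; 50 0 1 105 0")

```text
t: 10.4
ee_pos: [0.4816, 0.0418, 0.2443]
tool_rot: [-179.5, -0.2, 81.4]
ft_force: [0.9, -0.4, -1.2]
finger_gap: 0.502
```

Emit:
move_arm(steps="0 0 0 0 0; 0 0 0 0 0; 0 0 0 0 0; 0 0 0 0 0")

```text
t: 10.9
ee_pos: [0.4825, 0.0418, 0.2465]
tool_rot: [-179.7, -0.2, 81.4]
ft_force: [-2.5, 0.9, 6.7]
finger_gap: 0.179
```

```bash
python3 - <<'E'
from h import *
to(.4815,.0425,.36,81.5)
E
```

```text
t 10.9 pos [0.4825 0.0418 0.2465] rot [-179.7   -0.2   81.4] gap 0.179 F [-2.5  0.9  6.7] J [ -1.  -5. 123.   0.  62.   7.]
shift [   0.9   -1.6 -113.5] turn -0.1
```

Emit:
move_arm(steps="0 0 0 -10 0; 0 0 0 -20 0; 0 0 0 -35 0; 0 0 0 -50 0; 0 0 0 -60 0")

```text
t: 11.52
ee_pos: [0.483, 0.0416, 0.3081]
tool_rot: [-179.8, -0.2, 81.4]
ft_force: [0.4, -0.7, -5.4]
finger_gap: 0.179
```

```bash
python3 - <<'E'
from h import *
to(.4815,.0425,.36,81.5)
p=r.read_camera("scene")
cv2.imwrite("pics/s5.png",cv2.resize(p["frame"][120:320,220:460],None,fx=2,fy=2))
E
```

```text
t 11.53 pos [0.483  0.0416 0.3081] rot [-179.8   -0.2   81.4] gap 0.179 F [ 0.4 -0.7 -5.4] J [ -1. -10. 121.   0.  69.   7.]
shift [  0.9  -1.7 -51.9] turn -0.1
```

View pics/s5.png

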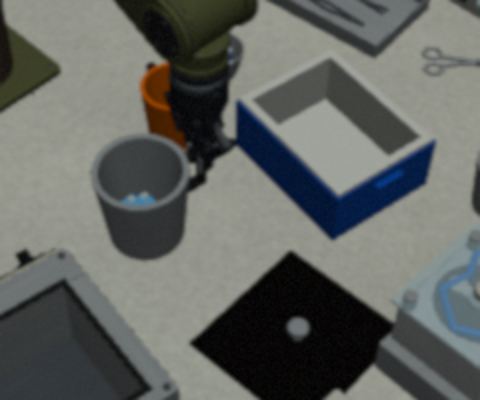

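The jug is held by the handle, full weight, upright and not drooping. The tool only points down, so I'll tip the jug about the jaw axis by leaning its foot on the tank wall. First I'll carry it beside the tank's +y wall.

Emit:
move_arm(steps="0 0 0 -25 0; 0 0 10 -47 0; 0 -5 45 -47 0; 0 -15 85 -47 0; 0 -25 125 -47 0")

```text
t: 12.2
ee_pos: [0.6042, -0.0025, 0.3557]
tool_rot: [-179.9, -0.2, 81.4]
ft_force: [-0.8, 0.8, -5.8]
finger_gap: 0.177
```

Emit:
move_arm(steps="0 -10 15 0 0; 0 -25 18 0 0; 0 -25 18 0 0")

```text
t: 12.58
ee_pos: [0.6175, -0.0308, 0.3551]
tool_rot: [-179.8, -0.2, 81.3]
ft_force: [0.4, 0.3, -5.4]
finger_gap: 0.184
```

```bash
cat >> h.py <<'E'
M=np.array([.573,-.322]);ex=np.array([.989,-.148]);ey=np.array([.148,.989])
def loc():
    s=r.state();d=s["ee_pos"][:2]-M
    print("t",round(s["t"],2),"H local",(d@ex).round(4),(d@ey).round(4),"TCPz",s["ee_pos"][2].round(4),"rot",np.round(s["tool_rot"],1),"F inward/along/up",np.round([-s["ft_force"][:2]@ey,s["ft_force"][:2]@ex,s["ft_force"][2]],1),"gap",round(s["finger_gap"],3))
def prof(save=None):
    # jug points in plane lx~H: cloud above housing from scene, in local frame
    s=r.state();h=(s["ee_pos"][:2]-M)@ex
    for n in("scene","top"):
        p=r.read_camera(n)
        m=r.silhouettes("jug",p);W=cloud(p)
        if save:cv2.imwrite(f"pics/{save}_{n}.png",p["frame"])
        for q in m[:3]:
            w=W[q["mask"]];w=w[~np.isnan(w[:,0])];l=np.c_[(w[:,:2]-M)@ex,(w[:,:2]-M)@ey,w[:,2]]
            print(n,round(q["conf"],2),len(l),"lx,ly,z 2%",np.percentile(l,2,0).round(3),"98%",np.percentile(l,98,0).round(3))
E
python3 - <<'E'
from h import *
loc(); prof()
E
```

```text
t 12.57 H local 0.0009 0.2946 TCPz 0.3551 rot [-179.8   -0.2   81.3] F inward/along/up [-0.3  0.4 -5.4] gap 0.184
scene 0.95 2641 lx,ly,z 2% [-0.055  0.144  0.105] 98% [0.063 0.286 0.233]
scene 0.8 707 lx,ly,z 2% [-0.356  0.377  0.006] 98% [-0.265  0.445  0.104]
scene 0.74 1223 lx,ly,z 2% [0.041 0.678 0.005] 98% [0.127 0.766 0.099]
top 0.81 1935 lx,ly,z 2% [0.034 0.677 0.003] 98% [0.12  0.769 0.096]
top 0.64 1489 lx,ly,z 2% [-0.384  0.408  0.003] 98% [-0.271  0.466  0.102]
top 0.6 2117 lx,ly,z 2% [-0.061  0.14   0.103] 98% [0.057 0.261 0.232]
```

Emit:
move_arm(steps="0 -17 0 0 0; 0 -23 0 -12 0; 0 -31 0 -24 0; 0 -40 0 -36 0; 0 -50 0 -46 0")

```text
t: 13.4
ee_pos: [0.6103, -0.0794, 0.4034]
tool_rot: [-180.0, -0.3, 81.4]
ft_force: [0.8, 2.6, -4.4]
finger_gap: 0.182
```

```bash
python3 - <<'E'
from h import *
loc(); prof("p1")
E
```

```text
t 13.4 H local 0.001 0.2455 TCPz 0.4034 rot [-180.    -0.3   81.4] F inward/along/up [-2.7  0.4 -4.4] gap 0.182
scene 0.91 2786 lx,ly,z 2% [-0.053  0.096  0.145] 98% [0.064 0.247 0.276]
scene 0.86 1160 lx,ly,z 2% [0.042 0.678 0.009] 98% [0.127 0.765 0.098]
scene 0.61 191 lx,ly,z 2% [-0.384  0.189 -0.001] 98% [0.008 0.411 0.472]
top 0.98 1970 lx,ly,z 2% [-0.383  0.379  0.003] 98% [-0.272  0.466  0.103]
top 0.87 1948 lx,ly,z 2% [0.034 0.677 0.003] 98% [0.12  0.768 0.096]
top 0.78 2179 lx,ly,z 2% [-0.06   0.088  0.128] 98% [0.06  0.22  0.277]
```

```bash
cat > tilt.py <<'E'
from h import *
from scipy.optimize import minimize_scalar
def tilt(save=None,g=.0915):
    # pose of jug about jaw axis through H: fit outer+inner cone surface to cloud
    s=r.state();H=np.array([*(np.array([(s["ee_pos"][:2]-M)@ex,(s["ee_pos"][:2]-M)@ey])),s["ee_pos"][2]-.155])
    for n in("scene","top"):
        p=r.read_camera(n);W=cloud(p).reshape(-1,3);W=W[~np.isnan(W[:,0])]
        if save:cv2.imwrite(f"pics/{save}_{n}.png",p["frame"])
        L=np.c_[(W[:,:2]-M)@ex,(W[:,:2]-M)@ey,W[:,2]]-H
        L=L[(np.abs(L[:,0])<.075)&(np.hypot(L[:,1],L[:,2])<.2)&(L[:,2]+H[2]>.137)]
        def res(a):
            a=np.radians(a);c,sn=np.cos(a),np.sin(a)
            X=.094+c*L[:,1]+sn*L[:,2];Z=g-sn*L[:,1]+c*L[:,2]
            rr=np.hypot(X,L[:,0]);ro=.052+Z*.0923;v=(Z>-.005)&(Z<.135)
            d=np.minimum(np.abs(rr-ro),np.abs(rr-ro+.009));d=np.minimum(d,np.where(rr<ro,np.minimum(np.abs(Z),np.abs(Z-.13)),1))
            return np.minimum(np.where(v,d,.01),.01).mean()
        A=np.arange(-20,150,1.);e=[res(a) for a in A];i=int(np.argmin(e))
        print(n,len(L),"tilt",A[i],"err mm",round(e[i]*1000,2),"upright err",round(e[20]*1000,2))
E
python3 - <<'E'
from tilt import *
tilt("p1")
E
```

```text
scene 4707 tilt 16.0 err mm 5.63 upright err 6.33
top 3056 tilt 16.0 err mm 4.51 upright err 5.76
```

Emit:
move_arm(steps="0 -12 0 -8 0; 0 -23 0 -16 0; 0 -35 0 -24 0; 0 -48 0 -31 0; 0 -62 0 -36 0")

```text
t: 14.32
ee_pos: [0.6011, -0.1407, 0.4386]
tool_rot: [-180.0, -0.3, 81.4]
ft_force: [0.2, 4.1, 2.0]
finger_gap: 0.18
```

```bash
python3 - <<'E'
from tilt import *
loc();tilt()
E
```

```text
t 14.32 H local 0.001 0.1835 TCPz 0.4386 rot [-180.    -0.3   81.4] F inward/along/up [-4.1 -0.4  2. ] gap 0.18
scene 5035 tilt 42.0 err mm 6.58 upright err 8.03
top 1694 tilt 41.0 err mm 7.22 upright err 8.18
```

Emit:
move_arm(steps="0 -13 0 -4 0; 0 -27 0 -7 0; 0 -41 0 -8 0; 0 -55 0 -8 0; 0 -70 0 -7 0")

```text
t: 15.05
ee_pos: [0.5903, -0.212, 0.4469]
tool_rot: [179.9, -0.1, 81.3]
ft_force: [-0.9, 3.6, 4.7]
finger_gap: 0.175
```

```bash
python3 - <<'E'
from tilt import *
loc();tilt("p2")
a=cv2.imread("pics/p2_scene.png")[180:430,120:360];b=cv2.imread("pics/p2_top.png")[120:370,360:600]
cv2.imwrite("pics/p2.png",np.hstack([cv2.resize(a,None,fx=1.6,fy=1.6),cv2.resize(b,None,fx=1.6,fy=1.6)]))
E
```

```text
t 15.05 H local 0.0009 0.1113 TCPz 0.4469 rot [ 1.799e+02 -1.000e-01  8.130e+01] F inward/along/up [-3.5 -1.4  4.7] gap 0.175
scene 5003 tilt 69.0 err mm 7.24 upright err 9.51
top 1718 tilt 68.0 err mm 6.1 upright err 9.98
```

View pics/p2.png

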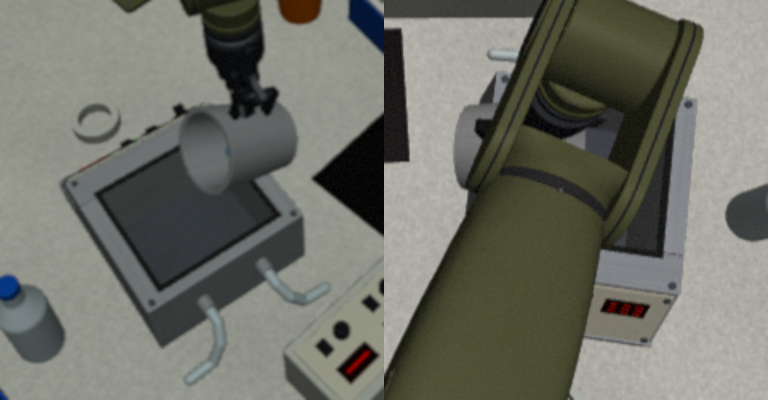

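The pictures show the jug at about 69°, leaning on the tank's +y wall with its mouth over the tank and the blocks still inside. Next I'll move the foot in to the tank's inner edge and keep tipping about it.

Emit:
move_arm(steps="0 0 0 -14 0; 0 -22 0 -14 0; 0 -43 0 -14 0; 0 -43 0 -6 0; 0 -59 0 0 0")

```text
t: 15.78
ee_pos: [0.5809, -0.2718, 0.445]
tool_rot: [-180.0, -0.1, 81.3]
ft_force: [-0.7, 0.6, -5.8]
finger_gap: 0.175
```

```bash
python3 - <<'E'
from tilt import *
loc();tilt()
E
```

```text
t 15.78 H local 0.0004 0.0508 TCPz 0.445 rot [-1.80e+02 -1.00e-01  8.13e+01] F inward/along/up [-0.5 -0.8 -5.8] gap 0.175
scene 5113 tilt 69.0 err mm 7.08 upright err 9.5
top 1875 tilt 67.0 err mm 4.98 upright err 10.0
```

Emit:
move_arm(steps="0 0 0 -18 0; 0 21 0 -18 0; 0 21 0 -12 0; 0 21 0 -8 0; 0 21 0 -6 0")

```text
t: 16.5
ee_pos: [0.5838, -0.2521, 0.4509]
tool_rot: [-179.9, -0.0, 81.2]
ft_force: [-0.9, 0.0, 0.8]
finger_gap: 0.177
```

Emit:
move_arm(steps="0 -2 0 2 0; 0 -4 0 4 0; 0 -8 0 6 0; 0 -12 0 8 0")

```text
t: 17.0
ee_pos: [0.5822, -0.2644, 0.4479]
tool_rot: [179.7, 0.1, 81.2]
ft_force: [-1.4, -0.6, 13.2]
finger_gap: 0.175
```

```bash
python3 - <<'E'
from tilt import *
loc();tilt()
E
```

```text
t 17.0 H local 0.0006 0.0583 TCPz 0.4479 rot [1.797e+02 1.000e-01 8.120e+01] F inward/along/up [ 0.8 -1.3 13.2] gap 0.175
scene 5063 tilt 75.0 err mm 7.21 upright err 9.67
top 2059 tilt 73.0 err mm 4.85 upright err 10.0
```

Emit:
move_arm(steps="0 -9 0 3 0; 0 -17 0 6 0; 0 -31 0 12 0; 0 -44 0 19 0; 0 -57 0 27 0")

```text
t: 17.73
ee_pos: [0.5731, -0.3222, 0.4194]
tool_rot: [179.8, 0.1, 81.1]
ft_force: [1.1, 0.5, -6.2]
finger_gap: 0.177
```

```bash
python3 - <<'E'
from tilt import *
loc();tilt()
E
```

```text
t 17.73 H local 0.0002 -0.0002 TCPz 0.4194 rot [1.798e+02 1.000e-01 8.110e+01] F inward/along/up [-0.7  1.  -6.2] gap 0.177
scene 4866 tilt 77.0 err mm 7.13 upright err 9.73
top 2237 tilt 73.0 err mm 3.71 upright err 10.0
```

The foot slid off the edge and into the tank at about 76°, so the jug is hanging freely. I'll go back to leaning on the outer edge, which held well, and get past 85° there first.

Emit:
move_arm(steps="0 0 0 -25 0; 0 10 0 -50 0; 0 50 0 -50 0; 0 90 0 -50 0; 0 115 0 -50 0")

```text
t: 18.45
ee_pos: [0.5909, -0.2071, 0.4687]
tool_rot: [179.9, -0.0, 81.1]
ft_force: [-0.7, -0.4, -5.7]
finger_gap: 0.178
```

```bash
python3 - <<'E'
from tilt import *
loc();tilt()
E
```

```text
t 18.45 H local 0.0007 0.1163 TCPz 0.4687 rot [179.9  -0.   81.1] F inward/along/up [ 0.5 -0.6 -5.7] gap 0.178
scene 5105 tilt 77.0 err mm 7.26 upright err 9.75
top 2054 tilt 76.0 err mm 5.89 upright err 9.99
```

Emit:
move_arm(steps="0 -6 0 12 0; 0 -17 0 23 0; 0 -31 0 28 0; 0 -44 0 33 0; 0 -58 0 40 0")

```text
t: 19.18
ee_pos: [0.5821, -0.2652, 0.4305]
tool_rot: [179.8, 0.0, 81.2]
ft_force: [-2.2, 1.6, 7.2]
finger_gap: 0.182
```

```bash
python3 - <<'E'
from tilt import *
loc();tilt()
E
```

```text
t 19.18 H local 0.0006 0.0575 TCPz 0.4305 rot [179.8   0.   81.2] F inward/along/up [-1.3 -2.4  7.2] gap 0.182
scene 4595 tilt 93.0 err mm 7.09 upright err 9.95
top 2715 tilt 91.0 err mm 4.0 upright err 10.0
```

Emit:
move_arm(steps="0 0 0 -14 0; 0 -25 0 -14 0; 0 -47 0 -8 0; 0 -59 0 6 0; 0 -72 0 18 0")

```text
t: 19.9
ee_pos: [0.5703, -0.3382, 0.4095]
tool_rot: [180.0, 0.0, 81.1]
ft_force: [-0.8, 0.2, -6.6]
finger_gap: 0.178
```

```bash
python3 - <<'E'
from tilt import *
loc();tilt()
E
```

```text
t 19.9 H local -0.0003 -0.0164 TCPz 0.4095 rot [180.    0.   81.1] F inward/along/up [-0.1 -0.8 -6.6] gap 0.178
scene 4286 tilt 97.0 err mm 6.93 upright err 9.96
top 2982 tilt 89.0 err mm 3.34 upright err 10.0
```

Emit:
move_arm(steps="0 0 0 -32 0; 0 29 0 -32 0; 0 29 0 -22 0; 0 29 0 -14 0; 0 29 0 -8 0")

```text
t: 20.62
ee_pos: [0.5748, -0.3127, 0.4259]
tool_rot: [179.5, 0.7, 81.0]
ft_force: [-6.5, -14.2, 27.2]
finger_gap: 0.178
```

```bash
python3 - <<'E'
from tilt import *
loc();tilt("p5")
cv2.imwrite("pics/p5.png",cv2.resize(cv2.imread("pics/p5_scene.png")[180:430,120:360],None,fx=2,fy=2))
E
```

```text
t 20.62 H local 0.0004 0.0095 TCPz 0.4259 rot [179.5   0.7  81. ] F inward/along/up [15.  -4.3 27.2] gap 0.178
scene 4510 tilt 96.0 err mm 7.24 upright err 9.94
top 3068 tilt 93.0 err mm 3.79 upright err 10.0
```

View pics/p5.png

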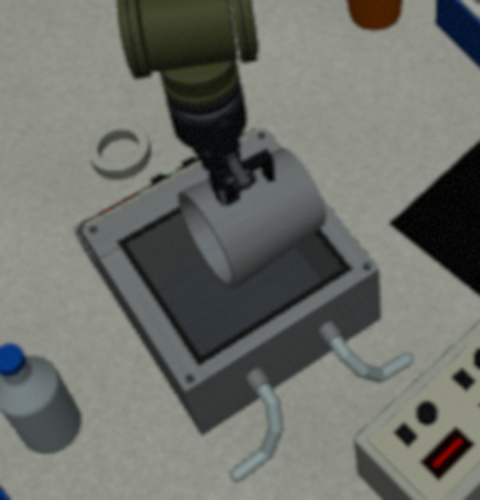

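At about 95°, the mouth is over the tank. The force (33 N up, 15 N inward) means friction is resisting, so I'll drag inward as well as down.

Emit:
move_arm(steps="0 -6 0 9 0; 0 -11 0 13 0; 0 -16 0 18 0; 0 -22 0 22 0; 0 -28 0 27 0")

```text
t: 21.35
ee_pos: [0.5702, -0.3421, 0.4023]
tool_rot: [179.4, 0.8, 81.0]
ft_force: [-3.5, -2.4, 5.0]
finger_gap: 0.177
```

```bash
python3 - <<'E'
from tilt import *
loc();tilt()
E
```

```text
t 21.35 H local 0.0002 -0.0203 TCPz 0.4023 rot [179.4   0.8  81. ] F inward/along/up [ 2.9 -3.1  5. ] gap 0.177
scene 4185 tilt 115.0 err mm 7.01 upright err 10.0
top 3773 tilt 106.0 err mm 3.77 upright err 10.0
```

Emit:
move_arm(steps="0 -4 0 8 0; 0 -8 0 14 0; 0 -12 0 20 0; 0 -17 0 26 0; 0 -22 0 32 0")

```text
t: 22.08
ee_pos: [0.5665, -0.3659, 0.3715]
tool_rot: [179.4, 1.0, 81.0]
ft_force: [-2.5, -2.1, 4.1]
finger_gap: 0.179
```

```bash
python3 - <<'E'
from tilt import *
loc();tilt("p6")
cv2.imwrite("pics/p6.png",cv2.resize(cv2.imread("pics/p6_scene.png")[180:430,120:360],None,fx=2,fy=2))
p=r.read_camera("scene")
print([(np.round(q["position"],3).tolist(),round(q["conf"],2)) for q in r.find_in("block0",p)])
E
```

```text
t 22.07 H local 0.0 -0.0444 TCPz 0.3715 rot [179.4   1.   81. ] F inward/along/up [ 2.4 -2.1  4.1] gap 0.179
scene 4170 tilt 129.0 err mm 6.93 upright err 10.0
top 4087 tilt 119.0 err mm 4.03 upright err 10.0
[([0.539, -0.375, 0.041], 0.48), ([0.588, -0.398, 0.037], 0.44)]
```

View pics/p6.png

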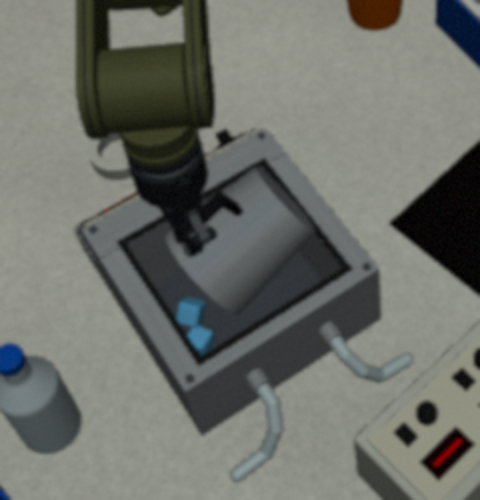

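Two blocks show in the tank at (190,312) and (200,338), and the jug is at about 120°. I'll lift it clear, weigh it and count the blocks.

Emit:
move_arm(steps="0 0 0 -20 0; 0 5 0 -50 0; 0 20 0 -85 0; 0 60 0 -100 0; 0 60 0 -100 0")

```text
t: 22.9
ee_pos: [0.5758, -0.3026, 0.4722]
tool_rot: [179.2, 1.1, 81.1]
ft_force: [-0.5, -0.4, -4.5]
finger_gap: 0.178
```

Emit:
move_arm(steps="0 0 0 0 0; 0 0 0 0 0; 0 0 0 0 0")

```text
t: 23.28
ee_pos: [0.5757, -0.3032, 0.4713]
tool_rot: [179.2, 1.1, 81.1]
ft_force: [-0.7, -1.1, -4.2]
finger_gap: 0.175
```

```bash
python3 - <<'E'
from tilt import *
for i in range(4): print(r.state()["ft_force"].round(2)); p=r.read_camera("scene")
loc();tilt("p7")
print([(np.round(q["position"],3).tolist(),round(q["conf"],2)) for q in r.find_in("block0",p)])
cv2.imwrite("pics/p7.png",cv2.resize(cv2.imread("pics/p7_scene.png")[130:430,120:420],None,fx=1.9,fy=1.9))
E
```

```text
[-0.72 -1.05 -4.23]
[ 0.63  0.78 -4.98]
[ 0.68  0.15 -4.53]
[-0.89  0.77 -4.64]
t 23.48 H local -0.0001 0.0192 TCPz 0.4718 rot [179.2   1.1  81.1] F inward/along/up [-0.6  0.5 -5.1] gap 0.18
scene 4742 tilt 129.0 err mm 7.35 upright err 10.0
top 4918 tilt 118.0 err mm 4.51 upright err 10.0
[([0.599, -0.362, 0.039], 0.67), ([0.555, -0.393, 0.038], 0.62), ([0.518, -0.389, 0.036], 0.62), ([0.533, -0.359, 0.038], 0.58), ([0.59, -0.399, 0.037], 0.57)]
```

View pics/p7.png

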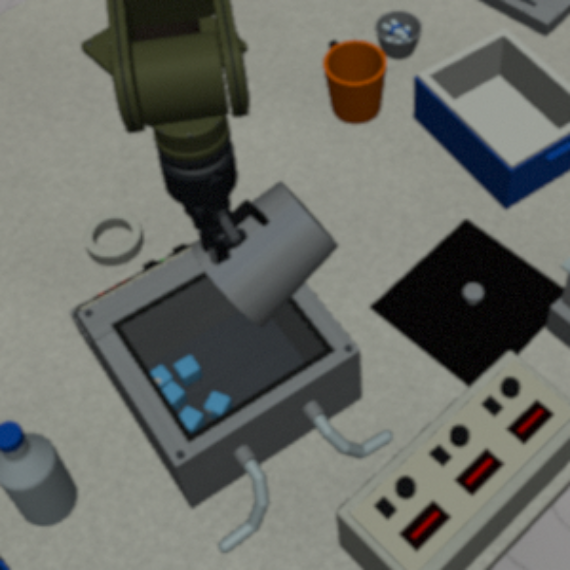

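All five blocks lie in the tank, at (162,375), (187,367), (172,392), (191,418) and (217,402), and the jug is empty. Now I'll turn it back by dragging its lip outward over the tank's inner edge.

Emit:
move_arm(steps="0 5 0 25 0; 0 12 0 38 0; 0 22 0 41 0; 0 36 0 38 0; 0 52 0 34 0")

```text
t: 24.25
ee_pos: [0.5845, -0.251, 0.4386]
tool_rot: [179.1, 1.1, 81.1]
ft_force: [-0.1, -0.1, -4.3]
finger_gap: 0.177
```

```bash
python3 - <<'E'
from tilt import *
loc();tilt()
E
```

```text
t 24.25 H local 0.0009 0.0719 TCPz 0.4386 rot [179.1   1.1  81.1] F inward/along/up [ 0.1 -0.1 -4.3] gap 0.177
scene 4322 tilt 128.0 err mm 7.47 upright err 10.0
top 4123 tilt 118.0 err mm 4.42 upright err 10.0
```

Emit:
move_arm(steps="0 -42 0 -3 0; 0 -42 0 17 0; 0 -24 0 14 0; 0 -8 0 10 0; 0 8 0 6 0")

```text
t: 24.98
ee_pos: [0.5865, -0.2408, 0.4349]
tool_rot: [178.9, 1.2, 81.3]
ft_force: [0.3, 1.3, -3.3]
finger_gap: 0.176
```

```bash
python3 - <<'E'
from tilt import *
loc();tilt()
E
```

```text
t 24.98 H local 0.0013 0.0823 TCPz 0.4349 rot [178.9   1.2  81.3] F inward/along/up [-1.3  0.1 -3.3] gap 0.176
scene 4266 tilt 127.0 err mm 7.63 upright err 10.0
top 3921 tilt 116.0 err mm 4.47 upright err 10.0
```

Emit:
move_arm(steps="0 -20 0 -12 0; 0 -55 0 -12 0; 0 -55 0 6 0; 0 -52 0 11 0")

```text
t: 25.58
ee_pos: [0.5785, -0.2923, 0.4228]
tool_rot: [179.0, 1.0, 81.3]
ft_force: [0.2, -0.1, -4.7]
finger_gap: 0.176
```

Emit:
move_arm(steps="0 6 0 1 0; 0 12 0 0 0")

```text
t: 25.82
ee_pos: [0.5805, -0.2796, 0.4223]
tool_rot: [179.1, 0.9, 81.3]
ft_force: [-0.4, 0.6, -4.2]
finger_gap: 0.178
```

```bash
python3 - <<'E'
from tilt import *
loc();tilt("p8")
cv2.imwrite("pics/p8.png",cv2.resize(cv2.imread("pics/p8_scene.png")[200:400,140:340],None,fx=3,fy=3))
E
```

```text
t 25.82 H local 0.0011 0.043 TCPz 0.4223 rot [179.1   0.9  81.3] F inward/along/up [-0.5 -0.5 -4.2] gap 0.178
scene 4263 tilt 126.0 err mm 7.42 upright err 10.0
top 4040 tilt 117.0 err mm 4.44 upright err 10.0
```

View pics/p8.png

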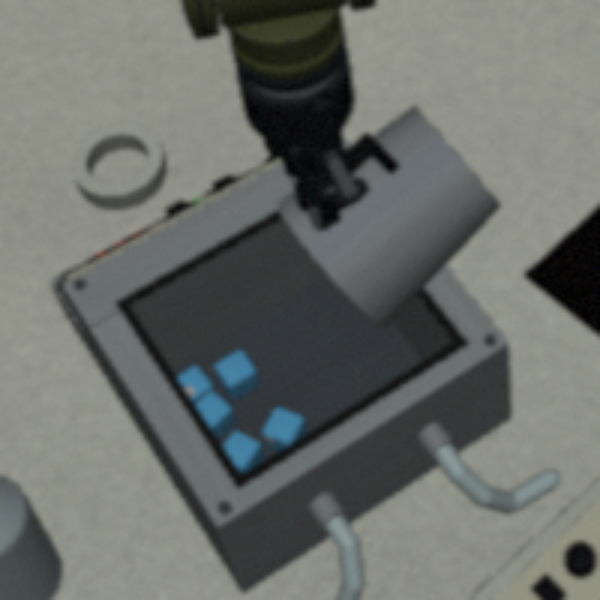

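The jug's lip is inside the tank near the +y wall and not touching yet. I'll drag it outward in small steps and watch the force.

Emit:
move_arm(steps="0 5 0 0 0; 0 9 0 0 0; 0 13 0 -1 0")

```text
t: 26.3
ee_pos: [0.5827, -0.2664, 0.4245]
tool_rot: [179.0, 1.0, 81.4]
ft_force: [-0.6, -1.4, -3.0]
finger_gap: 0.175
```

Emit:
move_arm(steps="0 5 0 0 0; 0 9 0 -1 0; 0 13 0 -2 0")

```text
t: 26.68
ee_pos: [0.5847, -0.2536, 0.4275]
tool_rot: [178.9, 1.1, 81.4]
ft_force: [-1.4, -3.3, 1.3]
finger_gap: 0.179
```

```bash
python3 - <<'E'
from tilt import *
loc();tilt()
E
```

```text
t 26.68 H local 0.0014 0.0694 TCPz 0.4275 rot [178.9   1.1  81.4] F inward/along/up [ 3.4 -0.9  1.3] gap 0.179
scene 4223 tilt 122.0 err mm 7.67 upright err 10.0
top 3669 tilt 112.0 err mm 4.83 upright err 10.0
```

Emit:
move_arm(steps="0 8 0 -1 0; 0 16 0 -2 0; 0 24 0 -4 0; 0 32 0 -5 0; 0 40 0 -6 0")

```text
t: 27.4
ee_pos: [0.5907, -0.2131, 0.4327]
tool_rot: [178.9, 1.1, 81.4]
ft_force: [-1.1, -4.5, 0.9]
finger_gap: 0.172
```

```bash
python3 - <<'E'
from tilt import *
loc();tilt()
E
```

```text
t 27.4 H local 0.0014 0.1103 TCPz 0.4327 rot [178.9   1.1  81.4] F inward/along/up [ 4.6 -0.4  0.9] gap 0.172
scene 4427 tilt 113.0 err mm 8.11 upright err 9.97
top 2932 tilt 102.0 err mm 5.33 upright err 10.0
```

Emit:
move_arm(steps="0 0 0 -12 0; 0 -35 0 -12 0; 0 -40 0 -5 0; 0 -36 0 0 0; 0 -30 0 -1 0")

```text
t: 28.12
ee_pos: [0.5863, -0.2412, 0.4328]
tool_rot: [179.0, 0.9, 81.5]
ft_force: [0.2, -0.7, -4.2]
finger_gap: 0.178
```

Emit:
move_arm(steps="0 8 0 -1 0; 0 16 0 -2 0; 0 24 0 -3 0; 0 32 0 -3 0; 0 40 0 -3 0")

```text
t: 28.75
ee_pos: [0.5922, -0.201, 0.4352]
tool_rot: [179.0, 0.9, 81.5]
ft_force: [0.4, -0.1, -4.9]
finger_gap: 0.174
```

```bash
python3 - <<'E'
from tilt import *
loc();tilt()
E
```

```text
t 28.75 H local 0.0011 0.1225 TCPz 0.4352 rot [179.    0.9  81.5] F inward/along/up [ 0.   0.4 -4.9] gap 0.174
scene 4427 tilt 113.0 err mm 8.03 upright err 9.98
top 2921 tilt 102.0 err mm 5.2 upright err 10.0
```

Emit:
move_arm(steps="0 0 0 -10 0; 0 -32 0 -10 0; 0 -32 0 -2 0; 0 -32 0 4 0; 0 -32 0 8 0")

```text
t: 29.48
ee_pos: [0.5878, -0.2323, 0.4291]
tool_rot: [179.0, 0.9, 81.6]
ft_force: [-2.2, 0.2, 8.8]
finger_gap: 0.178
```

```bash
python3 - <<'E'
from tilt import *
loc()
E
```

```text
t 29.48 H local 0.0014 0.0909 TCPz 0.4291 rot [179.    0.9  81.6] F inward/along/up [ 0.1 -2.2  8.8] gap 0.178
```

Emit:
move_arm(steps="0 6 0 3 0; 0 12 0 3 0; 0 19 0 3 0; 0 26 0 3 0; 0 34 0 3 0")

```text
t: 30.1
ee_pos: [0.593, -0.1986, 0.4274]
tool_rot: [178.8, 1.0, 81.6]
ft_force: [-2.9, -2.3, 5.7]
finger_gap: 0.171
```

```bash
python3 - <<'E'
from tilt import *
loc();tilt()
E
```

```text
t 30.1 H local 0.0015 0.125 TCPz 0.4274 rot [178.8   1.   81.6] F inward/along/up [ 2.7 -2.5  5.7] gap 0.171
scene 4601 tilt 99.0 err mm 8.09 upright err 9.84
top 2103 tilt 90.0 err mm 5.67 upright err 9.98
```

Emit:
move_arm(steps="0 8 0 3 0; 0 16 0 5 0; 0 25 0 8 0; 0 33 0 11 0; 0 41 0 15 0")

```text
t: 30.82
ee_pos: [0.6002, -0.1571, 0.4207]
tool_rot: [178.3, 1.1, 81.6]
ft_force: [-6.6, 5.8, 31.2]
finger_gap: 0.175
```

```bash
python3 - <<'E'
from tilt import *
loc();tilt()
E
```

```text
t 30.82 H local 0.0025 0.1672 TCPz 0.4207 rot [178.3   1.1  81.6] F inward/along/up [-4.7 -7.4 31.2] gap 0.175
scene 4733 tilt 85.0 err mm 8.36 upright err 9.36
top 1676 tilt 73.0 err mm 7.79 upright err 9.49
```

Emit:
move_arm(steps="0 0 0 -16 0; 0 10 -30 -18 0; 0 20 -65 -18 0; 0 25 -82 -16 0; 0 25 -82 -10 0")

```text
t: 31.55
ee_pos: [0.5219, -0.1187, 0.4263]
tool_rot: [178.3, 0.9, 81.7]
ft_force: [0.1, -0.2, -4.2]
finger_gap: 0.174
```

```bash
python3 - <<'E'
from tilt import *
loc();tilt()
E
```

```text
t 31.55 H local -0.0806 0.1935 TCPz 0.4263 rot [178.3   0.9  81.7] F inward/along/up [ 0.1  0.1 -4.2] gap 0.174
scene 4631 tilt 90.0 err mm 8.58 upright err 9.45
top 2562 tilt 73.0 err mm 6.04 upright err 9.31
```

Emit:
move_arm(steps="0 2 0 8 0; 0 10 0 14 0; 0 19 0 20 0; 0 28 0 27 0; 0 37 0 35 0")

```text
t: 32.28
ee_pos: [0.5294, -0.0826, 0.3914]
tool_rot: [178.2, 0.9, 81.7]
ft_force: [0.1, 2.5, 6.1]
finger_gap: 0.18
```

```bash
python3 - <<'E'
from tilt import *
loc();tilt()
E
```

```text
t 32.27 H local -0.0785 0.2303 TCPz 0.3914 rot [178.2   0.9  81.7] F inward/along/up [-2.5 -0.2  6.1] gap 0.18
scene 3863 tilt 2.0 err mm 8.6 upright err 8.72
top 1807 tilt 61.0 err mm 6.21 upright err 8.95
```

Emit:
move_arm(steps="0 9 0 14 0; 0 17 0 28 0; 0 25 0 42 0; 0 32 0 56 0; 0 38 0 70 0")

```text
t: 33.0
ee_pos: [0.537, -0.0443, 0.3199]
tool_rot: [178.2, 0.7, 81.8]
ft_force: [-0.3, 4.3, 3.3]
finger_gap: 0.182
```

```bash
sed -i 's/>.137/>ZMIN/; s/def tilt(save=None,g=.0915)/def tilt(save=None,g=.0915,ZMIN=.137)/' tilt.py; python3 - <<'E'
from tilt import *
loc();tilt("p9",ZMIN=.02)
E
```

```text
t 33.0 H local -0.0767 0.2694 TCPz 0.3199 rot [178.2   0.7  81.8] F inward/along/up [-4.2 -0.9  3.3] gap 0.182
scene 5088 tilt 26.0 err mm 7.91 upright err 8.35
top 4147 tilt -20.0 err mm 7.4 upright err 7.84
```

Emit:
move_arm(steps="0 5 0 12 0; 0 14 0 22 0; 0 22 0 31 0; 0 31 0 40 0; 0 41 0 50 0")

```text
t: 33.72
ee_pos: [0.546, -0.0023, 0.2718]
tool_rot: [177.9, 0.4, 81.8]
ft_force: [-1.2, 9.2, 15.2]
finger_gap: 0.176
```

```bash
python3 - <<'E'
from tilt import *
loc();tilt("p9",ZMIN=.02)
E
```

```text
t 33.73 H local -0.074 0.3122 TCPz 0.2718 rot [177.9   0.4  81.8] F inward/along/up [-8.9 -2.6 15.2] gap 0.176
scene 4884 tilt 12.0 err mm 7.91 upright err 8.14
top 4017 tilt 0.0 err mm 8.12 upright err 8.12
```

Emit:
move_arm(steps="0 5 0 6 0; 0 9 0 12 0; 0 13 0 18 0; 0 16 0 23 0; 0 18 0 26 0")

```text
t: 34.45
ee_pos: [0.5496, 0.0169, 0.246]
tool_rot: [178.0, 0.2, 81.8]
ft_force: [-7.7, 3.9, 22.0]
finger_gap: 0.175
```

```bash
python3 - <<'E'
from tilt import *
from jug import *
loc();c=M-.074*ex+.236*ey;print(c);jug(*c)
E
```

```text
t 34.45 H local -0.0733 0.3317 TCPz 0.246 rot [178.    0.2  81.8] F inward/along/up [-2.7 -8.2 22. ] gap 0.175
[ 0.534742 -0.077644]
top 605 centre [ 0.5412 -0.0607  0.0589] rimz [-0.008  0.009  0.128] handle [nan nan nan] 0 nan
scene 695 centre [ 0.5475 -0.0599  0.06  ] rimz [ 0.003 -0.004  0.129] handle [nan nan nan] 0 nan
```

Emit:
move_arm(steps="0 0 0 -1 0; 20 0 0 -2 0; 24 0 0 -2 0; 35 0 0 -2 0; 45 0 0 -2 0")

```text
t: 35.17
ee_pos: [0.5494, 0.0166, 0.248]
tool_rot: [178.1, 0.3, 81.8]
ft_force: [-0.4, -0.1, 0.3]
finger_gap: 0.45
```

Emit:
move_arm(steps="45 0 0 -1 0; 45 0 0 -20 0; 45 0 0 -60 0; 45 0 0 -110 0; 45 0 0 -160 0")

```text
t: 35.8
ee_pos: [0.5438, 0.0181, 0.411]
tool_rot: [178.0, 0.3, 81.8]
ft_force: [-0.1, -0.2, 0.1]
finger_gap: 0.449
```

Emit:
move_arm(steps="45 30 -40 0 0; 45 60 -80 0 0; 45 100 -130 0 0; 45 140 -180 0 0")

```text
t: 36.3
ee_pos: [0.3862, 0.1809, 0.4059]
tool_rot: [177.8, 0.2, 81.7]
ft_force: [0.1, 0.2, -0.8]
finger_gap: 0.449
```

```bash
python3 - <<'E'
from jug import *
loc();jug(.544,-.06)
for n in("top","scene"):
    p=r.read_camera(n)
    cv2.imwrite(f"pics/fin_{n}.png",p["frame"])
    for t in "tank_lid tape_roll gallipot block0".split(): print(n,t,[(np.round(q["position"],3).tolist(),round(q["conf"],2)) for q in r.find_in(t,p)])
E
```

```text
t 36.3 H local -0.2592 0.4697 TCPz 0.4059 rot [177.8   0.2  81.7] F inward/along/up [-0.2  0.  -0.8] gap 0.449
top 860 centre [ 0.541  -0.0606  0.0587] rimz [-0.01   0.004  0.128] handle [0.5548 0.0267 0.1063] 68 81.0
scene 590 centre [ 0.547  -0.0611  0.0589] rimz [0.002 0.001 0.129] handle [0.5619 0.0267 0.1075] 45 80.4
top tank_lid [([0.716, 0.002, 0.004], 0.8)]
top tape_roll [([0.27, -0.292, 0.028], 0.9), ([0.545, -0.392, 0.044], 0.18)]
top gallipot [([0.276, 0.291, 0.028], 0.81), ([0.586, -0.399, 0.036], 0.61)]
top block0 [([0.546, -0.393, 0.043], 0.62), ([0.527, -0.357, 0.036], 0.57), ([0.586, -0.401, 0.037], 0.51), ([0.595, -0.362, 0.039], 0.47), ([0.511, -0.387, 0.04], 0.45)]
scene tank_lid [([0.281, -0.298, 0.024], 0.74), ([0.711, -0.003, 0.008], 0.63), ([0.545, -0.048, 0.09], 0.17)]
scene tape_roll [([0.28, -0.295, 0.024], 0.74)]
scene gallipot [([0.28, 0.283, 0.038], 0.56)]
scene block0 [([0.597, -0.367, 0.04], 0.71), ([0.554, -0.392, 0.04], 0.68), ([0.518, -0.389, 0.039], 0.65), ([0.528, -0.36, 0.039], 0.63)]
```

View pics/fin_scene.png

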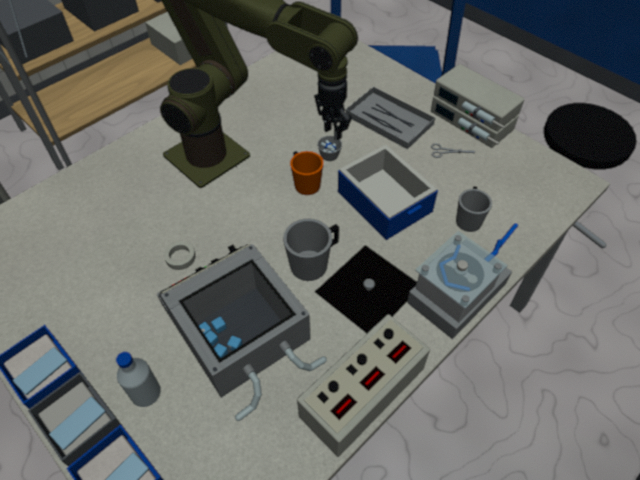

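The jug stands upright and free at (308,250). The five blocks are in the tank around (220,335), the arm is clear, and the lid, tape and pot have not moved. I'll hand it in.

```bash
python3 -c "
from plant import r
print(r.job_done(), r.state()['t'])"
```

```text
the job is handed in; nothing more can be done
the job is handed in; nothing more can be done
```

The job is handed in at about 36 s of the 66 s allowed, and my last checks met every end condition I could measure; no verdict was reported.

**What I did:**
- I lifted the jug out of the box by its rim wall and set it on the open counter with the blocks still inside.
- I gripped it by the handle. The tool only points down, so I tipped the jug in the grip by leaning it on the tank wall, to about 120°.
- All five blocks went into the tank. I turned the jug back by dragging its lip against the same wall, stood it on the counter and let go.

**Last checks:**
- **Jug:** the rim is at 128–129 mm on both cameras, so it stands on the counter. Its tilt is under about 0.01 rad, and the gripper is clear of it.
- **Blocks:** all five are in the tank. The top camera located five and the scene camera four in the final pictures, with tops at about 40 mm. An earlier scene picture showed all five.
- **Lid, tape and pot:** they are within about 5 mm of where they started, which is as fine as I could measure.

**What went wrong or disagreed:**
- The jug's foot slipped off the tank edge twice while tipping, and I had to reposition it. The first few lip drags also did nothing.
- The two cameras disagreed by about 10° on the jug's tilt past 90°, and more during the return when the arm hid it. I steered from contact forces and geometry instead.
- Setting the jug down the first time pressed the counter with about 52 N at the wrist, under the 120 N limit.

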